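Shut the bead box, then hold the bead tray over the melting dish

ROBOT

A 6-joint arm with a two-finger parallel gripper is mounted at the origin on a cart in front of the work surface, level with it; the furniture and walls round the work are solid. World frame = base frame: x ahead of the robot, y to its left, z up, the work surface at z = 0. Lengths are in m, angles in rad, forces in N, time in s.
With the tool pointing down it reaches from about 0.35 to 0.975 m from the base axis. Payload 17.4 kg.
Tool frame: the origin (TCP) lies midway between the tips of the shut fingers; the grasp point (between the pads) lies 19 mm behind it (manip.hold_point_z is the distance from the TCP to the grasp point, in m); x points along the fingers, z is the direction in which the jaws open and shut, and the axes are right-handed (so a half turn about x gives the same grasp; the last joint's range is limited). The gripper opens to 85 mm and grips with 20 to 120 N. Pads are 22 mm wide; open, the fingers measure 114 mm over their backs; the gripper's body (76 mm by 85 mm) begins 54 mm behind the grasp point. The pads swing forward as they close: fully open they stand 13 mm farther back than shut.
Start: joints at [-1.267, 0.116, 1.442, -0, 1.584, -0.038], TCP at [0.226, -0.636, 0.231] pointing down, gripper open.
Joint ranges: [-2.83, 2.83], [-0.83, 2.19], [0.07, 2.5], [-1.14, 4.28], [0.01, 3], [-2.97, 2.97]. Speed limits (rad/s): [1.89, 1.89, 2.22, 3.14, 3.14, 3.14].

INTERFACE

Orientations are given as a unit quaternion [x, y, z, w].
In Python, from station import manip, eyes gives the robot as it stands. The module is installed in compiled form; this text tells all that it offers.
- The arm moves only by the tool send_rows, never from a script. Its argument "deltas" is a list of rows, each an object with "claw": the finger opening in m, from 0 to 0.0854; "slide": the shift along the tool's x, y, z in m, a list of three; "spin": the turn about the tool's x in degrees. In form: [{"claw": claw, "slide": [dx, dy, dz], "spin": spin}, ...]. A call has 1 to 10 rows; each row shifts and turns the commanded pose from where the row before left it, along the tool's axes as they then stand; what a row does not reach is not made up. A row lasts 1/8 s, in which the tool goes at most 62.5 mm and 10.7 degrees, less where a joint would pass 70% of its speed; a pose out of reach is approached as far as the arm can. A call with a gripper value outside its range is refused whole. The fingers move at their own pace and stop on an object; the grip force is fixed at half the most. Time passes only in rows, so rows that do not move let the fingers close. It gives the time, the measured TCP pose, the force and the opening at its end, in the units of the state.
- manip.sense(): the state, without advancing time (a new reading comes with each control period).
- eyes.get_image(name): name is "scene" or "top"; returns the picture (420x560x3 uint8, red, green, blue); there is no depth.
- eyes.camera_info(name): a dict with "mtx" (3x3 intrinsics, pixels), "k1" (the pictures are not rectified: a ray, as slopes to the right and down, at radius r is drawn at 1 + k1 r^2 times it, then the intrinsics apply), "extrinsics" (4x4, takes a point from camera to world coordinates). Camera axes: x right, y down, z forward; pixel columns grow to the right and rows downward; lengths in m; the calibration is good to about 2 mm. A picture is of the moment at which its call begins. camera_info takes no time and is no camera call.
- manip.close_job(): hands the job in, once; it reports no verdict.
The state is a dict: "time_s": time; "joints": joint angles; "qd": joint speeds; "joint_torque": joint torques, N m; "tcp_pos": TCP position; "tcp_rot": TCP orientation; "force": force on the tool from outside, world axes, zero at the start; "wrist_torque": the same for the moment, N m; "gripper_width": opening from 0.0 (shut) to 1.0 (fully open).
Only numpy, scipy, OpenCV 4.12 (cv2) and the standard library are available. Lean on these libraries where they do the work, as an engineer would, in place of code of your own. Each camera call takes 0.05 s, during which the arm holds its last target. There are 200 camera calls.

TASK

The beads are laid out, so first shut the lid of the wooden stock box. Then lift the blue bead tray by its upright grip plate, keeping both loose beads in their pockets, carry it until the brass (yellow) bead is right over the mouth of the grey melting dish with the tray about 10 cm above the dish, and hold it level and still there. Do not shift the dish, and finish with the tray still in your grip: do not put it down or let go.

Things in the scene. Friction and masses are not known exactly. Their poses are not given: they have to be found in the camera images.
- stock_lid (a joint): hinge of the stock box's lid: 0 = shut flat on the box, grows as it opens (1.57 = upright). At the start it stands steeply open, leaning to the box front. The lid (a wooden board 90 mm deep, 120 mm wide, 8 mm thick, with a small brass lip 9 mm out from the middle of its free edge) stays where it is left because of friction in the hinge; about 1 N at the free edge closes it; push its outer face over.
- lid_hinge (a point): centre of the hinge line of the stock box's lid, 50 mm above the worktop, on the box's rear rim (away from the robot). Its x axis points from the box's front to its rear, its y axis lies along the hinge, z up. The wooden box (90 mm deep along x, 120 mm wide along y, 50 mm high, fixed to the worktop) extends 90 mm toward -x of this frame.
- lid_front (a point): middle of the lid's free (front) edge on the lid's upper/outer face, 90 mm from the hinge line; it moves with the lid; its z axis is the outward normal of the lid's outer face.
- tray_grip (a point): centre of the part to grip on the bead tray: an upright aluminium plate 30 mm long (this frame's x), 14 mm thick (y), rising from the tray's middle; its top is 16 mm above this point, which is 55 mm above the tray's underside. The tray is a blue slab 150 x 72 x 12 mm (x, y, z), about 160 g. z is the tray's normal. A foot flange 36 x 30 mm at the plate's base ends 38 mm below this point.
- pocket_a (a point): centre of the floor of the tray's pocket at +x, 45 mm from the middle and 49 mm below tray_grip; the pocket is round, 36 mm wide and 6 mm deep.
- pocket_b (a point): the same for the pocket at -x, 45 mm from the middle.
- bead_brass_center (a point): centre of the loose brass (yellow) bead, a 16 mm ball that rolls freely in one of the two pockets, either one.
- bead_steel_center (a point): centre of the loose steel (grey) bead, a 16 mm ball in the other pocket.
- dish_mouth (a point): centre of the mouth of the grey round melting dish (51 mm wide, 24 mm high, loose on the worktop), level with its rim; z up. To the right of the dish a fixed black screen, 360 mm high, runs along x from 0.31 to 0.85, its left face at y = -0.045; an arm that starts on its right must pass over it or round its front, and a wide gripper needs room beside it.
- bead_tray: the bead tray as above; origin at the centre of its underside, x along its 150 mm length, z its normal.
Things that resemble listed ones, but are neither listed nor needed, are in the scene too. What is meant by the part that bears dish_mouth is not purple, and is the smaller of those in its own colour.

How it is judged:
By the outcome, as a careful person would: the job done as asked, in the order asked, and still so for the second after the job is handed in, while the arm keeps its last pose, push and grip.
It also fails if it takes over 67 s, if anything falls off the work surface, if the arm or the gripper's body presses on something with over 40 N, if the wrist force passes 120 N, or if a joint passes its speed limit or range.

## Working session

There is one attempt and no reset: what is moved stays moved. The work goes in short steps, Python scripts to look and compute and a tool call to move; the robot and the scene stay as the last step left them, time stands still between calls to the robot, and variables do not carry over. Pictures are saved under pics/ and viewed, on a budget of 10 in all, crops included, one or two more only if the job needs it, and the job is handed in when it is done.

Besides the shell and the picture viewer there is one more tool, called after "Request:" as name(argument=value, ...) on one line, values as JSON. send_rows: Moves the arm, as the interface text tells. Its arguments: {"type":"object","properties":{"deltas":{"type":"array","items":{"type":"object","properties":{"claw":{"type":"number"},"slide":{"type":"array","items":{"type":"number"}},"spin":{"type":"number"}}}}},"required":["deltas"]}

```bash
mkdir -p pics; cat > h.py <<'E'
import numpy as np, cv2
from station import manip, eyes
def snap(n,f):
    im=eyes.get_image(n); cv2.imwrite(f'pics/{f}.png',im[:,:,::-1]); return im
def ray(n,uv):
    c=eyes.camera_info(n);K=np.array(c['mtx']);T=np.array(c['extrinsics'])
    d=np.array([(uv[0]-K[0,2])/K[0,0],(uv[1]-K[1,2])/K[1,1]]);s=d.copy()
    for _ in range(30): s=d/(1+c['k1']*(s@s))
    return T[:3,3],T[:3,:3]@np.array([s[0],s[1],1])
def onz(n,uv,z):
    o,d=ray(n,uv);return (o+d*(z-o[2])/d[2]).round(4)
def proj(n,p):
    c=eyes.camera_info(n);K=np.array(c['mtx']);T=np.array(c['extrinsics'])
    q=T[:3,:3].T@(np.array(p)-T[:3,3]);s=q[:2]/q[2];s=s*(1+c['k1']*(s@s))
    return (K[:2,:2]@s+K[:2,2]).round(1)
def tri(n1,a,n2,b):
    o1,d1=ray(n1,a);o2,d2=ray(n2,b)
    A=np.stack([d1,-d2],1);t=np.linalg.lstsq(A,o2-o1,rcond=None)[0]
    p,q=o1+t[0]*d1,o2+t[1]*d2;return ((p+q)/2).round(4),np.linalg.norm(p-q).round(4)
E
python3 - <<'E'
from h import *
snap('scene','s0');snap('top','t0')
for n in('scene','top'):
    c=eyes.camera_info(n);print(np.array(c['mtx']).round(1).tolist(),c['k1'],np.array(c['extrinsics']).round(3).tolist())
s=manip.sense();print(s['time_s'],s['tcp_pos'],s['tcp_rot'],s['force'],manip.hold_point_z)
E
```

```text
[[387.9, 0.0, 285.3], [0.0, 387.9, 210.4], [0.0, 0.0, 1.0]] -0.02476230958682717 [[-0.825, -0.273, 0.495, 0.08], [-0.565, 0.387, -0.729, 0.644], [0.007, -0.881, -0.474, 0.468], [0.0, 0.0, 0.0, 1.0]]
[[489.1, 0.0, 279.7], [0.0, 489.1, 210.7], [0.0, 0.0, 1.0]] -0.15443706563078402 [[0.004, -0.994, 0.107, 0.385], [-1.0, -0.002, 0.021, 0.01], [-0.02, -0.107, -0.994, 1.281], [0.0, 0.0, 0.0, 1.0]]
0.1 [ 0.22619376 -0.63579344  0.23062807] [ 0.407908    0.5780508  -0.40744577  0.57745673] [-1.05228688  0.37050924  0.29554572] 0.0187
```

View pics/s0.png

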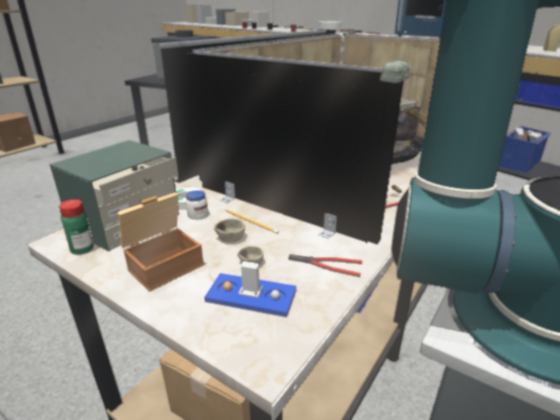

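View pics/t0.png

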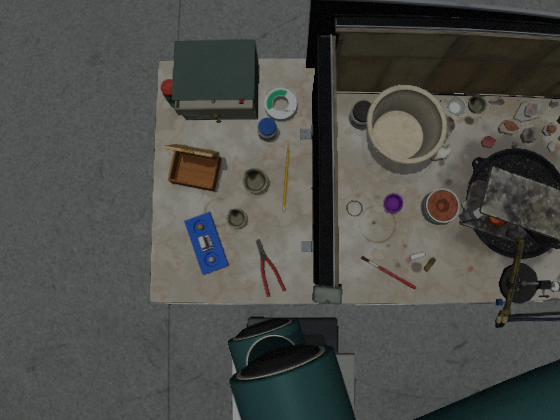

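The scene view shows the box with its lid open at (163,245), the blue tray at (250,293) with an orange-yellow bead at (228,286) and a grey bead at (275,295), and two grey dishes at (251,255) and (230,230). In the top view the dish candidates are grey (237,218), grey (257,181) and purple (393,203). The smaller grey one, (237,218), fits the description. I'll confirm it in a crop.

```bash
python3 - <<'E'
from h import *
t=cv2.imread('pics/t0.png');s=cv2.imread('pics/s0.png')
a=cv2.resize(t[130:290,155:295],None,fx=3.4,fy=3.4,interpolation=cv2.INTER_CUBIC)[:544]
b=cv2.resize(s[185:320,115:310],None,fx=1.64,fy=1.64)
a=cv2.convertScaleAbs(a,alpha=1.4)
c=np.zeros((544,a.shape[1]+b.shape[1],3),np.uint8);c[:a.shape[0],:a.shape[1]]=a;c[:b.shape[0],a.shape[1]:]=b
cv2.imwrite('pics/c0.png',c);print(c.shape)
for n,im in(('top',t),('scene',s)):
    hsv=cv2.cvtColor(im,cv2.COLOR_BGR2HSV)
    m=cv2.inRange(hsv,(105,150,60),(125,255,255))
    for k in cv2.findContours(m,0,2)[0]:
        if cv2.contourArea(k)>200:print(n,cv2.minAreaRect(k),cv2.approxPolyDP(k,6,True)[:,0].tolist())
for uv,z in(((237,218),.024),((257,181),.03),((207,243),.01)):print(uv,onz('top',uv,z))
E
```

```text
(544, 796, 3)
top ((205.90982055664062, 242.95657348632812), (56.48991775512695, 27.23031234741211), 70.70995330810547) [[209, 213], [185, 221], [202, 273], [227, 265]]
scene ((250.13577270507812, 292.2192687988281), (84.0428466796875, 25.915353775024414), 9.865806579589844) [[207, 296], [285, 311], [293, 287], [261, 281], [254, 299], [237, 294], [235, 277], [224, 277], [237, 284], [230, 292], [217, 291], [221, 276]]
scene ((538.6300048828125, 93.08999633789062), (43.69919967651367, 19.79899024963379), 8.130102157592773) [[520, 82], [516, 97], [559, 105], [559, 86]]
(237, 218) [0.5013 0.1466 0.024 ]
(257, 181) [0.5973 0.0952 0.03  ]
(207, 243) [0.4367 0.2261 0.01  ]
```

View pics/c0.png

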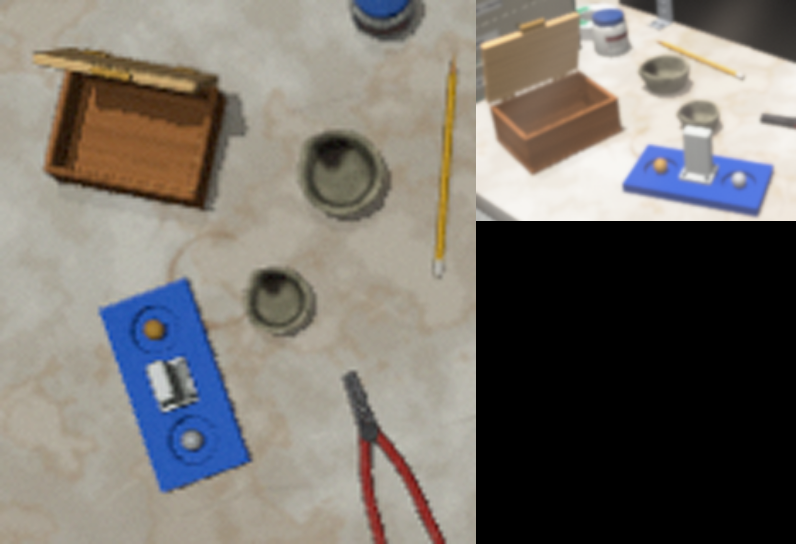

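The crop confirms the small grey dish at top (237,218). The brass bead is at (200,227), in the box-side pocket, and the steel bead is at (211,259). Next I'll check for obstacles on the right, where the arm starts, and compute positions.

```bash
python3 - <<'E'
from h import *
from scipy.spatial.transform import Rotation as R
t=cv2.imread('pics/t0.png')
a=cv2.resize(t[170:420,300:560],None,fx=2.3,fy=2.3,interpolation=cv2.INTER_CUBIC)
cv2.imwrite('pics/c1.png',cv2.convertScaleAbs(a,alpha=1.6))
f=lambda x,y:(155+x/3.4,130+y/3.4)
print('dish',onz('top',f(280,300),.02),tri('top',f(280,300),'scene',(251.5,252)))
print('brass',onz('top',f(154,329),.014),'steel',onz('top',f(192,440),.014))
print('tray corners',[onz('top',p,.012)[:2].tolist() for p in((209,213),(185,221),(202,273),(227,265))])
b=[onz('top',f(*p),.05)[:2].tolist() for p in((47,172),(207,208),(222,85),(65,70))];print('box FL FR RR RL',b)
for z in(.125,.13,.14):print('lid free edge L,R,mid',z,[onz('top',f(*p),z)[:2].tolist() for p in((34,57),(217,80),(125,68))])
g=lambda x,y:(115+(x-476)/1.64,185+y/1.64)
print('lip tri',tri('top',f(115,76),'scene',g(533,25)))
print('cab front z.1',[onz('top',p,.12)[:2].tolist() for p in((175,117),(257,118))])
Rt=R.from_quat(manip.sense()['tcp_rot']).as_matrix();print(Rt.round(3))
E
```

```text
dish [0.501  0.1461 0.02  ] (array([0.5006, 0.1457, 0.0228]), np.float64(0.0003))
brass [0.4789 0.244  0.014 ] steel [0.394 0.213 0.014]
tray corners [[0.5154, 0.222], [0.4941, 0.2854], [0.3585, 0.2377], [0.3798, 0.1725]]
box FL FR RR RL [[0.5954, 0.3224], [0.5676, 0.199], [0.6621, 0.1895], [0.6746, 0.3111]]
lid free edge L,R,mid 0.125 [[0.6668, 0.316], [0.6488, 0.1822], [0.6581, 0.249]]
lid free edge L,R,mid 0.13 [[0.6656, 0.3146], [0.6477, 0.1815], [0.6569, 0.248]]
lid free edge L,R,mid 0.14 [[0.6631, 0.312], [0.6454, 0.18], [0.6545, 0.2459]]
lip tri (array([0.6495, 0.2537, 0.1407]), np.float64(0.0026))
cab front z.1 [[0.7437, 0.2951], [0.739, 0.0907]]
[[-0.     0.942  0.335]
 [ 0.001  0.335 -0.942]
 [-1.     0.    -0.001]]
```

View pics/c1.png

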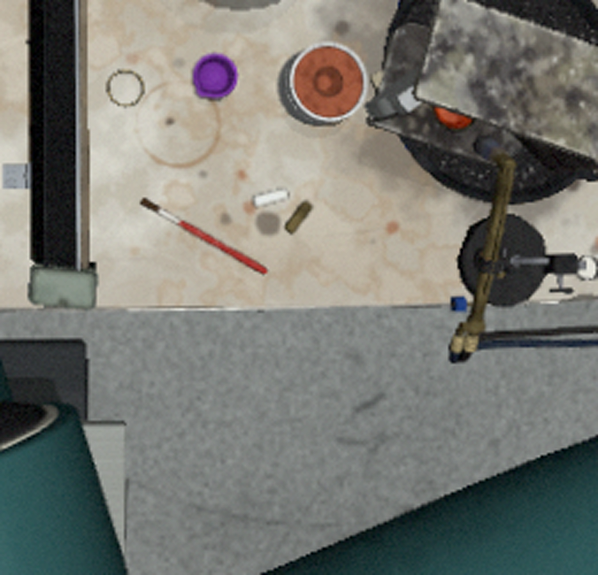

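Request:
send_rows(deltas=[{"claw": 0, "slide": [-0.04, 0, 0], "spin": 0}, {"claw": 0, "slide": [-0.04, 0, 0], "spin": 0}, {"claw": 0, "slide": [-0.04, 0, 0], "spin": 0}, {"claw": 0, "slide": [-0.04, 0, 0], "spin": 0}, {"claw": 0, "slide": [-0.04, 0, 0], "spin": 0}, {"claw": 0, "slide": [-0.04, 0, 0], "spin": 0}, {"claw": 0, "slide": [-0.04, 0, 0], "spin": 0}, {"claw": 0, "slide": [-0.04, 0, 0], "spin": 0}])

```text
time_s: 1.1
tcp_pos: [0.2262, -0.6358, 0.5523]
tcp_rot: [0.408, 0.578, -0.408, 0.578]
force: [-0.2, 0.7, 0.6]
gripper_width: 0.004
```

```bash
python3 - <<'E'
from h import *
for r in(97,117):
  for z in(0,.15,.2,.25):print(r,z,onz('top',(215,r),z))
for p in((.71,.3,.2),(.71,.1,.2),(.72,.2,0)):print(p,proj('scene',p))
E
```

```text
97 0 [0.8364 0.2153 0.    ]
97 0.15 [0.7835 0.1912 0.15  ]
97 0.2 [0.7659 0.1832 0.2   ]
97 0.25 [0.7483 0.1752 0.25  ]
117 0 [0.7793 0.2138 0.    ]
117 0.15 [0.7331 0.1899 0.15  ]
117 0.2 [0.7177 0.1819 0.2   ]
117 0.25 [0.7023 0.1739 0.25  ]
(0.71, 0.3, 0.2) [102.3 171.5]
(0.71, 0.1, 0.2) [186.1 142.3]
(0.72, 0.2, 0) [159.5 239.7]
```

Request:
send_rows(deltas=[{"claw": 0, "slide": [0, 0.042, -0.016], "spin": 0}, {"claw": 0, "slide": [0, 0.042, -0.016], "spin": 0}, {"claw": 0, "slide": [0, 0.042, -0.016], "spin": 0}, {"claw": 0, "slide": [0, 0.042, -0.016], "spin": 0}, {"claw": 0, "slide": [0, 0.042, -0.016], "spin": 0}, {"claw": 0, "slide": [0, 0.042, -0.016], "spin": 0}, {"claw": 0, "slide": [0, 0.042, -0.016], "spin": 0}, {"claw": 0, "slide": [0, 0.042, -0.016], "spin": 0}])

```text
time_s: 2.1
tcp_pos: [0.501, -0.4017, 0.551]
tcp_rot: [0.408, 0.578, -0.408, 0.578]
force: [0.7, -0.0, 0.3]
gripper_width: 0.003
```

Request:
send_rows(deltas=[{"claw": 0, "slide": [0, 0, 0], "spin": 9.6}, {"claw": 0, "slide": [0, 0, 0], "spin": 9.5}, {"claw": 0, "slide": [0, 0, 0], "spin": 9.5}])

```text
time_s: 2.48
tcp_pos: [0.5001, -0.4027, 0.5509]
tcp_rot: [-0.539, -0.458, 0.539, -0.458]
force: [-0.4, -0.3, -0.2]
gripper_width: 0.004
```

Request:
send_rows(deltas=[{"claw": 0, "slide": [0, 0.0078, -0.045], "spin": 0}, {"claw": 0, "slide": [0, 0.0078, -0.045], "spin": 0}, {"claw": 0, "slide": [0, 0.0078, -0.045], "spin": 0}, {"claw": 0, "slide": [0, 0.0078, -0.045], "spin": 0}, {"claw": 0, "slide": [0, 0.0078, -0.045], "spin": 0}, {"claw": 0, "slide": [0, 0.0078, -0.045], "spin": 0}, {"claw": 0, "slide": [0, 0.0078, -0.045], "spin": 0}, {"claw": 0, "slide": [0, 0.0078, -0.045], "spin": 0}, {"claw": 0, "slide": [0, 0.0078, -0.045], "spin": 0}, {"claw": 0, "slide": [0, 0.0078, -0.045], "spin": 0}])

```text
time_s: 3.72
tcp_pos: [0.6478, 0.031, 0.551]
tcp_rot: [-0.538, -0.459, 0.538, -0.459]
force: [0.2, -1.0, 1.1]
gripper_width: -0.001
```

Request:
send_rows(deltas=[{"claw": 0, "slide": [0.04, 0, -0.045], "spin": 0}, {"claw": 0, "slide": [0.04, 0, -0.045], "spin": 0}, {"claw": 0, "slide": [0.04, 0, -0.045], "spin": 0}, {"claw": 0, "slide": [0.04, 0, -0.045], "spin": 0}, {"claw": 0, "slide": [0.04, 0, -0.04], "spin": 0}, {"claw": 0, "slide": [0.04, 0, 0], "spin": 0}, {"claw": 0, "slide": [0.04, 0, 0], "spin": 0}, {"claw": 0, "slide": [0.04, 0, 0], "spin": 0}, {"claw": 0, "slide": [0, 0, 0], "spin": 0}])

```text
time_s: 4.85
tcp_pos: [0.6809, 0.2465, 0.2276]
tcp_rot: [-0.536, -0.46, 0.54, -0.458]
force: [0.7, -0.2, 1.1]
gripper_width: -0.001
```

```bash
python3 - <<'E'
from h import *
s=snap('scene','s1');t=snap('top','t1')
a=cv2.resize(s[130:300,50:260],None,fx=1.9,fy=1.9);b=cv2.resize(t[100:270,150:290],None,fx=1.9,fy=1.9)
h=min(a.shape[0],b.shape[0]);cv2.imwrite('pics/c2.png',np.hstack([a[:h],b[:h]])[:,:,::-1])
x=manip.sense();print(x['tcp_pos'],x['force'],x['time_s'])
E
```

```text
[0.68215391 0.24680807 0.23268328] [0.15465526 0.37596482 0.43868134] 4.95
```

View pics/c2.png

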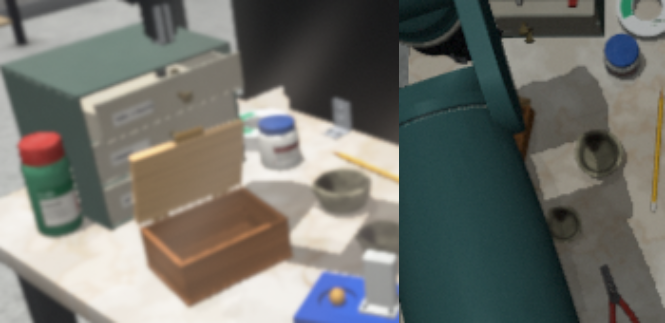

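```bash
python3 - <<'E'
from h import *
print(proj('scene',(.682,.247,.233)),proj('scene',(.685,.246,.12)))
print('lid pts: hinge',proj('scene',(.67,.247,.05)),'lip',proj('scene',(.6495,.2537,.1407)))
# cabinet front bottom corner in scene crop (105,222) and top corner (85,97); drawer edge right (240,55)
f=lambda x,y:(50+x/1.9,130+y/1.9)
print('cab bottom corner',onz('scene',f(107,222),0),'right bottom',onz('scene',f(240,130),0))
for z in(.16,.18,.2,.22):print('cab top corner',z,onz('scene',f(80,97),z),onz('scene',f(238,57),z))
E
```

```text
[133.9 148.8] [143.6 203.7]
lid pts: hinge [153.7 236.7] lip [150.5 200.4]
cab bottom corner [0.7914 0.2854 0.    ] right bottom [0.8471 0.0379 0.    ]
cab top corner 0.16 [0.777  0.2881 0.16  ] [0.7319 0.1174 0.16  ]
cab top corner 0.18 [0.7317 0.3113 0.18  ] [0.6896 0.1516 0.18  ]
cab top corner 0.2 [0.6864 0.3344 0.2   ] [0.6472 0.1859 0.2   ]
cab top corner 0.22 [0.6411 0.3576 0.22  ] [0.6048 0.2201 0.22  ]
```

The crop shows the fingers above and behind the lid, with the cabinet lower and farther back. The fingertip projects to (134,149), which matches where it appears. I'll lower behind the lid and sweep it shut along the arc.

Request:
send_rows(deltas=[{"claw": 0, "slide": [0.03, 0, 0], "spin": 0}, {"claw": 0, "slide": [0.03, 0, 0], "spin": 0}, {"claw": 0, "slide": [0.03, 0, 0], "spin": 0}, {"claw": 0, "slide": [0.02, 0, 0], "spin": 0}, {"claw": 0, "slide": [0, -0.01, 0], "spin": 0}, {"claw": 0, "slide": [0, -0.01, 0], "spin": 0}, {"claw": 0, "slide": [0, 0, 0], "spin": 0}])

```text
time_s: 5.82
tcp_pos: [0.6619, 0.2503, 0.1232]
tcp_rot: [0.538, 0.459, -0.537, 0.46]
force: [-0.2, 0.2, 0.7]
gripper_width: -0.001
```

Request:
send_rows(deltas=[{"claw": 0, "slide": [0.003, -0.008, 0], "spin": 0}, {"claw": 0, "slide": [0.008, -0.008, 0], "spin": 0}, {"claw": 0, "slide": [0.008, -0.01, 0], "spin": 0}, {"claw": 0, "slide": [0.008, -0.009, 0], "spin": 0}, {"claw": 0, "slide": [0.01, -0.006, 0], "spin": 0}, {"claw": 0, "slide": [0.01, -0.006, 0], "spin": 0}, {"claw": 0, "slide": [0, 0, 0], "spin": 0}])

```text
time_s: 6.7
tcp_pos: [0.615, 0.2571, 0.0731]
tcp_rot: [-0.537, -0.459, 0.538, -0.459]
force: [-0.2, -0.5, -0.3]
gripper_width: -0.003
```

Request:
send_rows(deltas=[{"claw": 0, "slide": [0.008, -0.003, 0], "spin": 0}, {"claw": 0, "slide": [0.006, -0.001, 0], "spin": 0}, {"claw": 0, "slide": [0.005, 0, 0], "spin": 0}, {"claw": 0, "slide": [0, 0, 0], "spin": 0}])

```text
time_s: 7.2
tcp_pos: [0.6119, 0.2581, 0.0586]
tcp_rot: [0.538, 0.459, -0.537, 0.459]
force: [-17.4, -5.6, 34.7]
gripper_width: -0.002
```

Request:
send_rows(deltas=[{"claw": 0, "slide": [-0.02, 0, 0], "spin": 0}, {"claw": 0, "slide": [-0.04, 0, 0], "spin": 0}, {"claw": 0, "slide": [-0.04, 0, 0], "spin": 0}, {"claw": 0, "slide": [-0.04, 0, 0], "spin": 0}, {"claw": 0.085, "slide": [0, 0, 0], "spin": -9.6}, {"claw": 0.085, "slide": [0, 0, 0], "spin": -9.5}, {"claw": 0.085, "slide": [0, 0, 0], "spin": -9.5}, {"claw": 0.085, "slide": [0, 0, 0], "spin": 0}])

```text
time_s: 8.2
tcp_pos: [0.6119, 0.2578, 0.1954]
tcp_rot: [0.408, 0.578, -0.408, 0.578]
force: [0.0, -0.4, 1.3]
gripper_width: 0.845
```

```bash
python3 - <<'E'
from h import *
from scipy.spatial.transform import Rotation as R
s=snap('scene','s2')
x=manip.sense();Rt=R.from_quat(x['tcp_rot']).as_matrix();p=x['tcp_pos'];print(p,x['force'],Rt.round(3))
print(Rt.T@(np.array([.437,.229,.2])-p))
cv2.imwrite('pics/c3.png',cv2.resize(s[170:330,60:320],None,fx=3,fy=3,interpolation=cv2.INTER_CUBIC)[:,:,::-1])
E
```

```text
[0.6118702  0.25787458 0.1953727 ] [0.73263521 0.01391745 0.27315399] [[ 0.     0.943  0.332]
 [ 0.     0.332 -0.943]
 [-1.     0.    -0.   ]]
[-0.00463689 -0.17454993 -0.03075004]
```

View pics/c3.png

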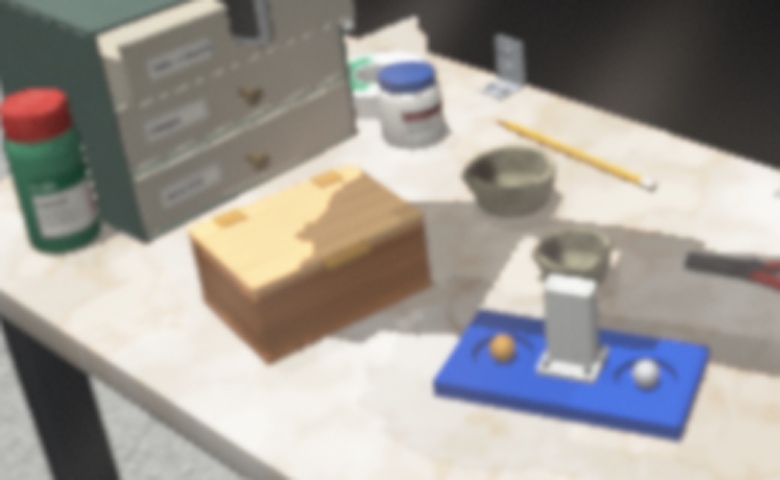

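The lid lies flat and shut on the box, around (300,235) in the crop. The tray and both beads are undisturbed. I'll go above the plate and cross-check its position from its top face at crop (571,287).

```bash
python3 - <<'E'
from h import *
print(onz('scene',(60+571/3,170+287/3),.071))
print('beads',onz('scene',(60+502/3,170+348/3),.014),onz('scene',(60+646/3,170+375/3),.014))
t=cv2.imread('pics/t0.png')
print('top plate',onz('top',(155+175/3.4,130+383/3.4),.04))
E
```

```text
[0.4308 0.2329 0.071 ]
beads [0.4766 0.2456 0.014 ] [0.391  0.2157 0.014 ]
top plate [0.4364 0.2224 0.04  ]
```

Request:
send_rows(deltas=[{"claw": 0.085, "slide": [0, -0.03, -0.005], "spin": 0}, {"claw": 0.085, "slide": [0, -0.03, -0.005], "spin": 0}, {"claw": 0.085, "slide": [0, -0.03, -0.005], "spin": 0}, {"claw": 0.085, "slide": [0, -0.03, -0.005], "spin": 0}, {"claw": 0.085, "slide": [0, -0.03, -0.005], "spin": 0}, {"claw": 0.085, "slide": [0, -0.025, -0.006], "spin": 0}, {"claw": 0.085, "slide": [0.03, 0, 0], "spin": 0}, {"claw": 0.085, "slide": [0.03, 0, 0], "spin": 0}, {"claw": 0.085, "slide": [0, 0, 0], "spin": 0}])

```text
time_s: 9.38
tcp_pos: [0.4357, 0.228, 0.1337]
tcp_rot: [0.408, 0.578, -0.41, 0.577]
force: [0.4, -0.1, 0.3]
gripper_width: 0.997
```

```bash
python3 - <<'E'
from h import *
s=snap('scene','s3');x=manip.sense();p=x['tcp_pos'];print(p,x['force'])
print('tcp px',proj('scene',p))
cv2.imwrite('pics/c4.png',cv2.resize(s[170:330,150:350],None,fx=3.6,fy=3.6,interpolation=cv2.INTER_CUBIC)[:,:,::-1])
E
```

```text
[0.43636906 0.22834315 0.13539575] [ 0.09070343  0.01151261 -0.28447117]
tcp px [248.  231.3]
```

View pics/c4.png

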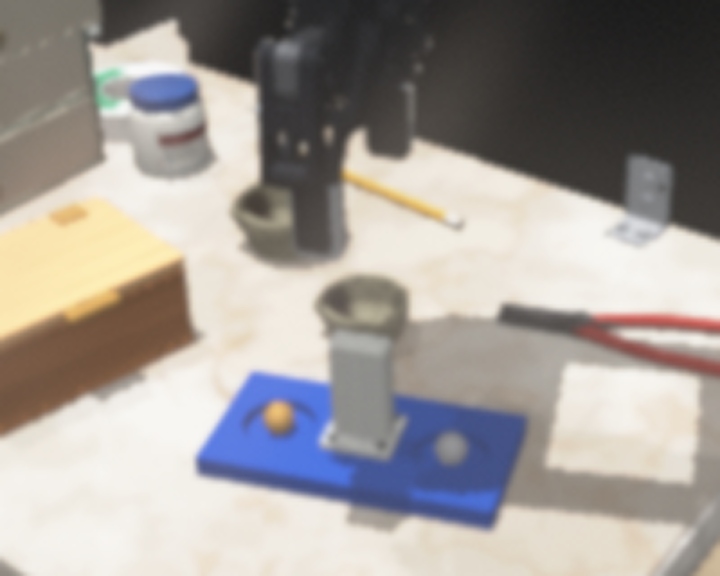

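The fingers straddle the plate, with near tip (322,250), far tip (390,155) and plate top (360,340). I'll descend and grip.

Request:
send_rows(deltas=[{"claw": 0.085, "slide": [0.03, -0.001, -0.002], "spin": 0}, {"claw": 0.085, "slide": [0.03, 0, 0], "spin": 0}, {"claw": 0.085, "slide": [0.02, 0, 0], "spin": 0}, {"claw": 0.085, "slide": [0.018, 0, 0], "spin": 0}, {"claw": 0.085, "slide": [0, 0, 0], "spin": 0}, {"claw": 0.06, "slide": [0, 0, 0], "spin": 0}, {"claw": 0.04, "slide": [0, 0, 0], "spin": 0}, {"claw": 0.03, "slide": [0, 0, 0], "spin": 0}, {"claw": 0.022, "slide": [0, 0, 0], "spin": 0}, {"claw": 0.018, "slide": [0, 0, 0], "spin": 0}])

```text
time_s: 10.68
tcp_pos: [0.435, 0.23, 0.0374]
tcp_rot: [0.408, 0.578, -0.408, 0.578]
force: [0.6, -1.1, 0.2]
gripper_width: 0.209
```

Request:
send_rows(deltas=[{"claw": 0.014, "slide": [0, 0, 0], "spin": 0}, {"claw": 0.01, "slide": [0, 0, 0], "spin": 0}, {"claw": 0.005, "slide": [0, 0, 0], "spin": 0}, {"claw": 0.0, "slide": [0, 0, 0], "spin": 0}, {"claw": 0.0, "slide": [0, 0, 0], "spin": 0}, {"claw": 0.0, "slide": [0, 0, 0], "spin": 0}])

```text
time_s: 11.42
tcp_pos: [0.435, 0.23, 0.0375]
tcp_rot: [0.408, 0.578, -0.408, 0.578]
force: [-0.4, -1.6, 6.1]
gripper_width: 0.157
```

Request:
send_rows(deltas=[{"claw": 0, "slide": [-0.002, 0, 0], "spin": 0}, {"claw": 0, "slide": [-0.004, 0, 0], "spin": 0}, {"claw": 0, "slide": [-0.006, 0, 0], "spin": 0}, {"claw": 0, "slide": [-0.008, 0, 0], "spin": 0}, {"claw": 0, "slide": [-0.008, 0, 0], "spin": 0}, {"claw": 0, "slide": [-0.008, 0, 0], "spin": 0}, {"claw": 0, "slide": [-0.008, 0, 0], "spin": 0}, {"claw": 0, "slide": [-0.008, 0, 0], "spin": 0}, {"claw": 0, "slide": [-0.008, 0, 0], "spin": 0}, {"claw": 0, "slide": [-0.008, 0, 0], "spin": 0}])

```text
time_s: 12.68
tcp_pos: [0.4349, 0.2299, 0.1058]
tcp_rot: [0.408, 0.578, -0.408, 0.578]
force: [-0.5, -0.8, -2.0]
gripper_width: 0.154
```

Request:
send_rows(deltas=[{"claw": 0, "slide": [-0.008, 0, 0], "spin": 0}, {"claw": 0, "slide": [-0.008, 0, 0], "spin": 0}, {"claw": 0, "slide": [-0.008, 0, 0], "spin": 0}, {"claw": 0, "slide": [-0.008, 0, 0], "spin": 0}, {"claw": 0, "slide": [-0.008, 0, 0], "spin": 0}, {"claw": 0, "slide": [-0.008, 0, 0], "spin": 0}, {"claw": 0, "slide": [-0.005, 0, 0], "spin": 0}, {"claw": 0, "slide": [-0.003, 0, 0], "spin": 0}, {"claw": 0, "slide": [0, 0, 0], "spin": 0}])

```text
time_s: 13.8
tcp_pos: [0.4349, 0.23, 0.1614]
tcp_rot: [0.408, 0.578, -0.408, 0.578]
force: [0.3, -0.1, -2.1]
gripper_width: 0.154
```

```bash
python3 - <<'E'
from h import *
s=snap('scene','s4');x=manip.sense();print(x['tcp_pos'],x['force'],x['wrist_torque'],x['gripper_width'])
cv2.imwrite('pics/c5.png',cv2.resize(s[170:330,150:350],None,fx=3.6,fy=3.6,interpolation=cv2.INTER_CUBIC)[:,:,::-1])
E
```

```text
[0.43487328 0.22996634 0.16113495] [-0.16334955  0.19654077 -1.94336446] [-0.01967389  0.05833802  0.0058898 ] 0.1519097164313061
```

View pics/c5.png

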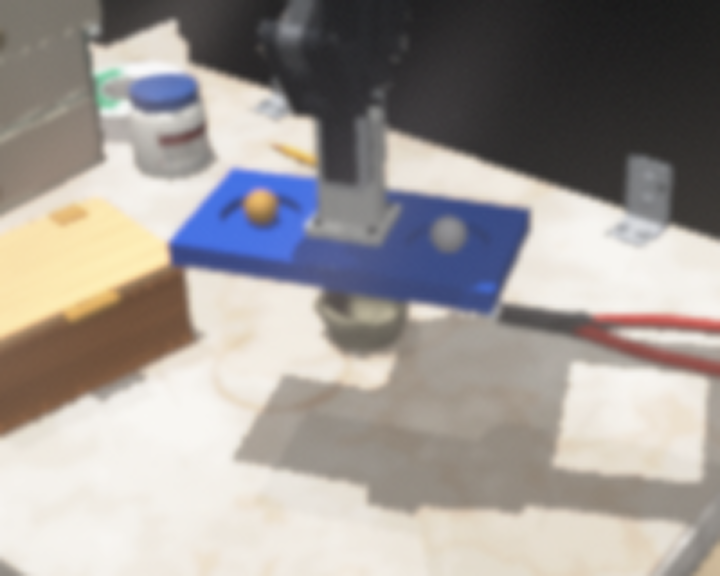

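The tray is lifted and level. The brass bead at (261,207) and the steel bead at (449,234) are both still in their pockets. Next I'll work out the carry.

```bash
python3 - <<'E'
from h import *
from scipy.spatial.transform import Rotation as R
f=lambda x,y:(150+x/3.6,170+y/3.6)
b=onz('scene',f(261,207),.138);s=onz('scene',f(449,234),.138);print(b,s,(b+s)/2,np.linalg.norm(b-s))
Rt=R.from_quat(manip.sense()['tcp_rot']).as_matrix()
B=np.array([.4777,.245,.138])
for q in(b,B):print(Rt.T@(np.array([.5008,.146,.138])-q))
E
```

```text
[0.4757 0.2465 0.138 ] [0.3913 0.2159 0.138 ] [0.4335 0.2312 0.138 ] 0.08977594332559255
[ 5.70290591e-07 -1.00409391e-02  1.03099173e-01]
[ 9.13264260e-07 -1.14224082e-02  1.01015536e-01]
```

Request:
send_rows(deltas=[{"claw": 0, "slide": [0, 0, 0.002], "spin": 0}, {"claw": 0, "slide": [0, -0.001, 0.004], "spin": 0}, {"claw": 0, "slide": [0, -0.001, 0.006], "spin": 0}, {"claw": 0, "slide": [0, -0.001, 0.008], "spin": 0}, {"claw": 0, "slide": [0, -0.001, 0.008], "spin": 0}, {"claw": 0, "slide": [0, -0.001, 0.008], "spin": 0}, {"claw": 0, "slide": [0, -0.001, 0.008], "spin": 0}, {"claw": 0, "slide": [0, -0.001, 0.008], "spin": 0}, {"claw": 0, "slide": [0, -0.001, 0.008], "spin": 0}, {"claw": 0, "slide": [0, -0.001, 0.008], "spin": 0}])

```text
time_s: 15.1
tcp_pos: [0.4494, 0.1624, 0.1613]
tcp_rot: [0.408, 0.578, -0.408, 0.578]
force: [-0.6, -0.2, -1.6]
gripper_width: 0.156
```

Request:
send_rows(deltas=[{"claw": 0, "slide": [0, -0.001, 0.008], "spin": 0}, {"claw": 0, "slide": [0, -0.001, 0.008], "spin": 0}, {"claw": 0, "slide": [0, 0, 0.007], "spin": 0}, {"claw": 0, "slide": [0, 0, 0.005], "spin": 0}, {"claw": 0, "slide": [0, 0, 0.004], "spin": 0}, {"claw": 0, "slide": [0, 0, 0.002], "spin": 0}, {"claw": 0, "slide": [0, 0, 0], "spin": 0}, {"claw": 0, "slide": [0, 0, 0], "spin": 0}, {"claw": 0, "slide": [0, 0, 0], "spin": 0}, {"claw": 0, "slide": [0, 0, 0], "spin": 0}])

```text
time_s: 16.35
tcp_pos: [0.4587, 0.1303, 0.1613]
tcp_rot: [0.408, 0.578, -0.408, 0.578]
force: [0.8, 0.2, -1.8]
gripper_width: 0.155
```

```bash
python3 - <<'E'
from h import *
s=snap('scene','s5');t=snap('top','t5');x=manip.sense();print(x['time_s'],x['tcp_pos'],x['tcp_rot'],x['force'],x['gripper_width'])
a=cv2.resize(s[140:300,170:330],None,fx=3,fy=3,interpolation=cv2.INTER_CUBIC);b=cv2.resize(t[160:320,180:285],None,fx=3,fy=3,interpolation=cv2.INTER_CUBIC)
cv2.imwrite('pics/c6.png',np.hstack([a,b])[:,:,::-1])
print('dish px scene',proj('scene',(.5008,.146,.024)))
E
```

```text
16.45 [0.45873981 0.13022008 0.16131574] [ 0.40763857  0.57776121 -0.40766291  0.57778347] [ 0.21644071 -0.22777037 -1.53022444] 0.15544485612953898
dish px scene [251.2 251.5]
```

View pics/c6.png

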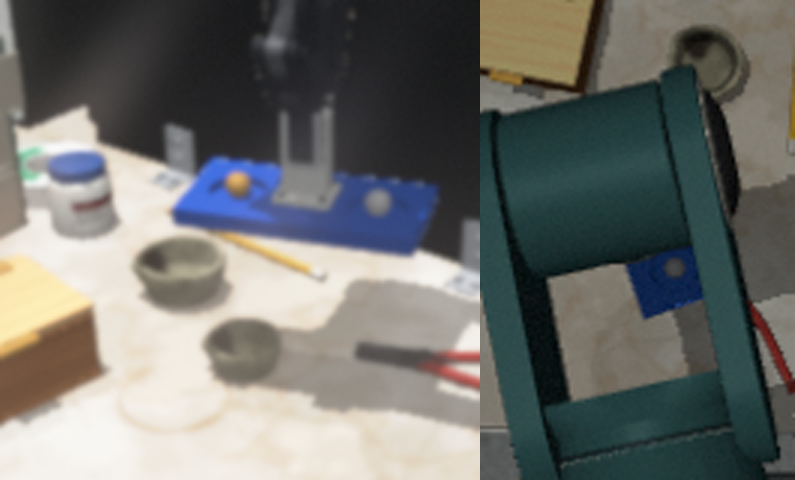

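Both beads are in their pockets: brass at crop (238,184), steel at (377,202). The dish, with its rim centre near (241,337), has not moved. I'll check the alignment numerically.

```bash
python3 - <<'E'
from h import *
b=(170+238/3,140+184/3);s=(170+377/3,140+202/3)
print('brass',onz('scene',b,.138),'steel',onz('scene',s,.138),tri('scene',s,'top',(180+196/3,160+267/3)))
print('dish scene',onz('scene',(170+241/3,140+337/3),.024))
im=cv2.imread('pics/s5.png');h=cv2.cvtColor(im,cv2.COLOR_BGR2HSV)
m=cv2.inRange(h,(8,120,90),(25,255,255))[190:215,235:262];y,x=np.nonzero(m);print('brass px',x.mean()+235,y.mean()+190,len(x))
print(onz('scene',(x.mean()+235,y.mean()+190),.138))
E
```

```text
brass [0.4998 0.1466 0.138 ] steel [0.4157 0.1168 0.138 ] (array([0.4178, 0.1138, 0.1361]), np.float64(0.0004))
dish scene [0.5005 0.1492 0.024 ]
brass px 248.88235294117646 200.58823529411765 17
[0.5024 0.1447 0.138 ]
```

```bash
python3 - <<'E'
from h import *
x=manip.sense();print(x['time_s'],np.abs(x['qd']).max());print(manip.close_job())
E
```

```text
16.45 0.0009186155387705163
the job is handed in; nothing more can be done
None
```

I shut the lid of the stock box first. Then I lifted the tray by its plate and carried it until the brass bead was over the smaller grey dish. I handed the job in at 16.5 s with the tray still gripped and still.

- **Lid:** the picture after pushing shows it flat on the box. The push peaked at about 35 N of upward force on the closed fingertips.
- **Bead over dish:** both beads are in their pockets. The brass bead reads (0.500–0.502, 0.145–0.147) m, and the dish centre reads (0.501, 0.146–0.149) m, so it is within about 3–4 mm.
- **Height and level:** the tray's underside is about 0.124 m up, worked out from the lift, which is 10 cm above the dish rim. A two-view fix on the steel bead puts it at 0.136 m, against 0.138 m expected. The tool points straight down and the tray looks level.
- **Dish:** it shows no shift in the last picture.
- **Disagreement:** the two cameras differ by about 2–3 mm throughout. The arm hides the brass bead from the top camera, so its final position comes from the scene camera alone.

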